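Dial the weld time on a spot welder's timer

ROBOT

A 7-joint arm with a two-finger parallel gripper is mounted at the origin on the work surface. World frame = base frame: x ahead of the robot, y to its left, z up, the work surface at z = 0. Lengths are in m, angles in rad, forces in N, time in s.
With the tool pointing down it reaches from about 0.425 to 0.925 m from the base axis. Payload 6.8 kg.
Tool frame: the origin (TCP) lies on the front face of the gripper's body, between the roots of the fingers; the fingertips stand 73 mm ahead of it and the grasp point (between the pads) lies 54 mm ahead of it (env.nose_length is the distance from the TCP to the fingertips, in m); z points along the fingers, y is the line along which they close (so a half turn about z gives the same grasp; the last joint's range is limited). The gripper opens to 85 mm and grips with 20 to 120 N. Pads are 22 mm wide; open, the fingers measure 114 mm over their backs; the gripper's body (76 mm by 85 mm) begins 54 mm behind the grasp point. The pads swing forward as they close: fully open they stand 13 mm farther back than shut.
Start: joints at [1.008, 0.477, 0.022, 1.555, -0.011, 1.109, -0.083], TCP at [0.297, -0.606, 0.304] pointing down, gripper open.
Joint ranges: [-2.96, 2.96], [-0.34, 2.1], [-1.41, 1.46], [0.24, 2.44], [-1.37, 4.51], [0.17, 1.92], [-2.96, 2.96]. Speed limits (rad/s): [2.39, 2.39, 3.14, 3.14, 3.14, 3.14, 3.14].

INTERFACE

Orientations are given as a unit quaternion [w, x, y, z].
In Python, from cell import env, kin, camera, calibration, job gives the robot as it stands. The module is installed in compiled form; this text tells all that it offers. Calls block until the motion is done:
- env.reach(position, orientation): joint-space move of the TCP to a pose.
- env.movel(position, velocity=0.15, rot=None, stop_force=None): straight line of the TCP; rot=None keeps the orientation; velocity is the mean speed in m/s. With stop_force (N) it stops when the force on the tool has changed by that much, and returns True; else False.
- env.goto_joints(angles): joint-space move.
- env.grip(opening, f_grip=None): finger opening in m; f_grip is the grip in N (None keeps the last); returns when the fingers have stopped.
- env.dwell(seconds).
- kin.inverse_kinematics(position, orientation): joint angles nearest the present ones, or None.
- env.get_state(): the state.
- camera(name): name is "side" or "top"; returns (picture, depth): 420x560x3 uint8, blue, green, red; 420x560 float32, m along the optical axis (not along the pixel's ray), 0 where there is no reading.
- calibration(name): a dict with "fx", "fy", "cx", "cy" (pixels), "rvec" (rotation vector, rad) and "tvec" (3), from world to camera coordinates, as OpenCV has them. Camera axes: x right, y down, z forward; pixel columns grow to the right and rows downward; lengths in m; the calibration is good to about 2 mm. A picture is of the moment at which its call begins. calibration takes no time and is no camera call.
A pose or a line that the arm cannot do raises env.PlanningError and nothing moves.
- job.job_done(): hands the job in; it is judged then, once.
The state is a dict: "time": time; "qpos": joint angles; "joint_velocities": joint speeds; "joint_torque": joint torques, N m; "tcp_pos": TCP position; "orientation": TCP orientation; "force": force on the tool from outside, world axes, zero at the start; "torque": the same for the moment, N m; "opening": finger opening in m; "gripper_force": force on a finger pad.
Only numpy, scipy, OpenCV 4.12 (cv2) and the standard library are available. Lean on these libraries where they do the work, as an engineer would, in place of code of your own. Each camera call takes 0.05 s, during which the arm holds its last target. There are 200 camera calls.

TASK

Set the weld time on the sloping timer box to 36: roll up the two thumbwheels that stand close together on the left (seen from the robot), the left one of the two to 3 and the right one to 6, each resting in its click. Push the ridges gently, without forcing the wheels or leaning on the box; the lone wheel on the right (hold time) keeps its digit, and leave the spray can, the magnet and the wrench where they are.

Things in the scene. Friction and masses are not known exactly. Their poses are not given: they have to be found in the camera images.
- timer: Grey steel timer box fixed to the bench, 200 mm deep (x), 320 mm wide (y). Its panel slopes up 15 degrees away from the robot: 68 mm high at the front edge, 95 mm mid-depth, 122 mm at the back. Origin: centre of the underside; x from low front to high back, y left, z up. Three equal black thumbwheels stand across mid-panel, axles along y. Near the top edge a lamp pair, toggle and dial, at most 17 mm high.
- tens_axle (a point): Axle centre of the tens wheel (leftmost, box y +95 mm), mid-width of its ridges, 14 mm under the panel face. Axes fixed to the panel: x up the slope, y left along the axle, z square out of the panel. Each wheel is a plain drum of 22.5 mm radius with 10 ridges: round rods of 4 mm radius along the axle, 26 mm from it, 22 mm long, centred on this point. Crests are 30 mm from the axle, 16 mm above the panel.
- units_axle (a point): Axle centre of the units wheel (box y +43 mm), the same as tens_axle. At rest in a click every wheel has one ridge on top (square out from the panel), one 36 degrees nearer the robot (15 mm down the slope, 21 mm out from the axle) and one 36 degrees beyond; the others are below the panel face. The slots are 58 mm along the slope; the panel below them is bare. The next ridge rises behind a pushed one, so push along the curve and lift off.
- hold_axle (a point): Axle centre of the hold-time wheel (alone on the right, box y -75 mm), the same as tens_axle. On each wheel the drum runs on 16 mm to the right of the ridges and carries white digits 0 to 9, 9 mm tall, upright as seen from the robot; the digit set is the one on top, level with a small aluminium pointer tab at its right that stands 12 mm above the panel, 31 mm right of the ridges' middle.
- hold_rim (a point): Point on the hold-time wheel's rim, 30 mm from its axle; it turns with the wheel.
- tens (a joint): Tens wheel's turn in rad: 0.6283 x digit; grows as the top ridges are pushed up the slope, away from the robot. A spring roller holds each digit: a ridge needs about 7 to 14 N to start, less and less up to half-way, then the wheel snaps on to the next digit by itself; released sooner it springs back. Turns both ways, stops below 0 and past 9. Starts at 0, 1 or 2, now and then balanced between digits.
- units (a joint): The same for the units wheel: 0.6283 x digit. Starts at 2, 3, 4 or 5.
- hold (a joint): The same for the hold-time wheel: 0.6283 x digit. Starts anywhere from 1 to 8; to be left alone.
- spray_mid (a point): Centre of an upright white spray can, 52 mm across and 150 mm high, on the bench left of the box; leave it.
- magnet_mid (a point): Centre of a flat red welding magnet, 110 x 62 x 16 mm, on the bench right of the box; leave it.
- wrench_grip (a point): Middle of the handle of a steel wrench lying on the bench right of the box; leave it.

How it is judged:
At the end, for the whole second after the job is handed in: The tens wheel rests at digit 3 and the units wheel at digit 6, each within 0.12 rad (a fifth of a step) of its click and still; the hold-time wheel's rim is within 6 mm of where it began; the spray can, magnet and wrench lie within 20 mm of where they began (value of joint tens between 1.765 and 2.005 rad and velocity of joint tens between -0.1 and 0.1 rad/s and value of joint units between 3.65 and 3.89 rad and velocity of joint units between -0.1 and 0.1 rad/s and distance of hold_rim from where it was at the start of the episode below 0.006 m and distance of each of spray_mid, magnet_mid, wrench_grip from where it was at the start of the episode below 0.02 m); the robot touches nothing.
It fails at once if the timer or its wheels are pressed with more than 50 N (contact force between any of the fingers, the arm and timer above 50 N).
It fails at once if the hold-time wheel is rolled off its digit (distance of hold_rim from where it was at the start of the episode above 0.009 m).
It fails at once if the spray can, magnet or wrench is pushed more than 20 mm (distance of any of spray_mid, magnet_mid, wrench_grip from where it was at the start of the episode above 0.02 m).
It also fails if it takes over 70 s, if anything falls off the work surface, if the arm or the gripper's body presses on something with over 40 N, if the wrist force passes 120 N, or if a joint passes its speed limit or range.

## Working session

There is one attempt and no reset: what is moved stays moved. The work goes in short steps, each a Python script; the robot and the scene stay as the last script left them, time stands still between calls to the robot, and variables do not carry over. Pictures are saved under pics/ and viewed, at most 10 in all, crops included, and the job is handed in when it is done.

```bash
mkdir -p pics; python3 - <<'E'
from cell import env,kin,camera,calibration,job
import cv2,numpy as np
for n in("top","side"):
    p,d=camera(n);cv2.imwrite(f"pics/{n}0.png",p);np.save(f"{n}0.npy",d)
    c=calibration(n);R=cv2.Rodrigues(np.array(c["rvec"]))[0];print(n,c["fx"],c["cx"],c["cy"],"cam",-R.T@np.array(c["tvec"]).ravel(),R[2])
print(env.get_state())
E
```

```text
top 395.47175299517465 274.9795342762944 209.7692038168055 cam [ 0.46788009 -0.00168648  0.99775726] [ 0.13221521  0.02858328 -0.99080883]
side 398.04184839000135 282.26598775446655 203.10220250638696 cam [0.28817559 0.7627451  0.74410975] [ 0.26733592 -0.72641781 -0.63312611]
{'time': 0.1, 'qpos': array([ 1.00790325,  0.47774138,  0.02232912,  1.55633639, -0.01149402,
        1.10928427, -0.08312231]), 'joint_velocities': array([-0.00064512, -0.00071894,  0.00052677, -0.00174539, -0.00082449,
       -0.00197805, -0.00022931]), 'joint_torque': array([ 3.96364398e-03, -5.97773123e+01,  1.61360130e+00, -2.81956404e+01,
        1.28644813e-02,  5.04653261e-03,  2.27077356e-05]), 'tcp_pos': array([ 0.29633873, -0.60602216,  0.30301335]), 'orientation': array([-7.84045071e-04,  9.74254880e-01,  2.25447900e-01, -2.42482713e-04]), 'force': array([ 0.75092364, -0.76633796,  0.21839413]), 'torque': array([-0.01562017, -0.02257726, -0.0622855 ]), 'gripper_force': 0.0, 'opening': 0.08561648692025313}
```

View pics/top0.png

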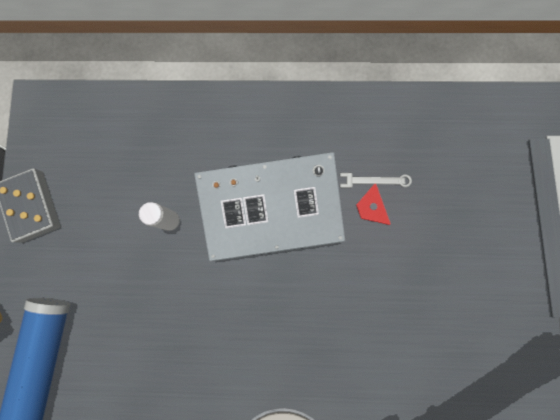

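View pics/side0.png

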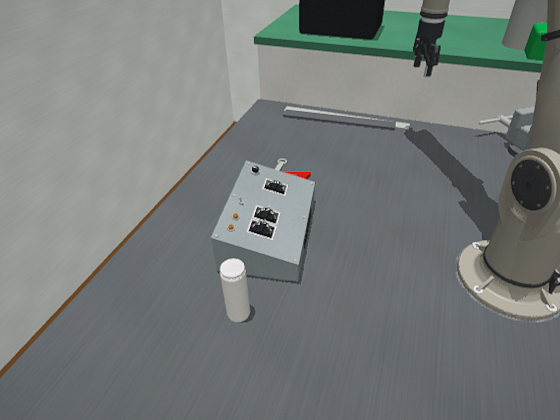

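The top view shows the box with panel corners near (196,174), (334,154), (344,241) and (210,261). Tens is at about (233,213), units (256,210) and hold (306,202). The spray can is to the left at (152,214); the magnet and wrench are on the right. Next I'll fit the box pose and zoom in on the digits.

```bash
cat > h.py <<'E'
import cv2,numpy as np
from cell import env,kin,camera,calibration,job
from scipy.spatial.transform import Rotation as Ro
def cloud(n,d):
    c=calibration(n);R=cv2.Rodrigues(np.array(c["rvec"]))[0];t=np.array(c["tvec"]).ravel()
    v,u=np.mgrid[:420,:560];P=np.stack([(u-c["cx"])/c["fx"]*d,(v-c["cy"])/c["fy"]*d,d],-1)
    return (P-t)@R
def proj(n,X):
    c=calibration(n);K=np.array([[c["fx"],0,c["cx"]],[0,c["fy"],c["cy"]],[0,0,1]])
    return cv2.projectPoints(np.array(X,float).reshape(-1,1,3),np.array(c["rvec"]),np.array(c["tvec"]),K,None)[0].reshape(-1,2)
E
python3 - <<'E'
from h import *
from scipy.optimize import least_squares
cor={"top":[(196,174),(334,154),(344,241),(210,261)]}
for n in("top","side"):
    d=np.load(n+"0.npy");W=cloud(n,d);img=cv2.imread(f"pics/{n}0.png").astype(int)
    m=(d>0)&(W[...,2]>.06)&(W[...,2]<.13)&(W[...,0]>.4)&(W[...,0]<.75)&(abs(W[...,1]+.0)<.26)
    m=cv2.morphologyEx(m.astype(np.uint8),cv2.MORPH_OPEN,np.ones((5,5)))
    k,l,s,_=cv2.connectedComponentsWithStats(m);i=1+s[1:,4].argmax();P=W[l==i]
    A=np.c_[P[:,:2],np.ones(len(P))];w=np.ones(len(P),bool)
    for _ in range(8):
        co=np.linalg.lstsq(A[w],P[w,2],rcond=None)[0];w=abs(A@co-P[:,2])<.003
    (cx,cy),sz,an=cv2.minAreaRect(P[w][:,:2].astype(np.float32)*1000)
    print(n,len(P),w.mean(),"plane",co,"slope",np.degrees(np.arctan(np.hypot(*co[:2]))),"yaw",np.degrees(np.arctan2(co[1],co[0])),"rect",cx,cy,sz,an,"zc",co@[cx/1e3,cy/1e3,1])
a=cv2.imread("pics/top0.png")[150:265,190:350];b=cv2.imread("pics/side0.png")[160:285,205:325]
a=cv2.resize(a,(780,560),interpolation=cv2.INTER_CUBIC);cv2.imwrite("pics/c1.png",a)
cv2.imwrite("pics/c2.png",cv2.resize(b,(560,583),interpolation=cv2.INTER_CUBIC))
E
```

```text
top 11962 0.841247283063033 plane [ 0.26630001  0.04216145 -0.06560746] slope 15.089115844135764 yaw 8.996573653452488 rect 595.5167236328125 36.64988708496094 (200.51173400878906, 320.7792663574219) 9.240543365478516 zc 0.09452386400940939
side 7537 0.7971341382512936 plane [ 0.26398503  0.04465086 -0.06521046] slope 14.988525479471294 yaw 9.600239726932088 rect 591.2670288085938 39.67939758300781 (200.70101928710938, 325.4424133300781) 9.235980987548828 zc 0.09264690165379351
```

View pics/c1.png

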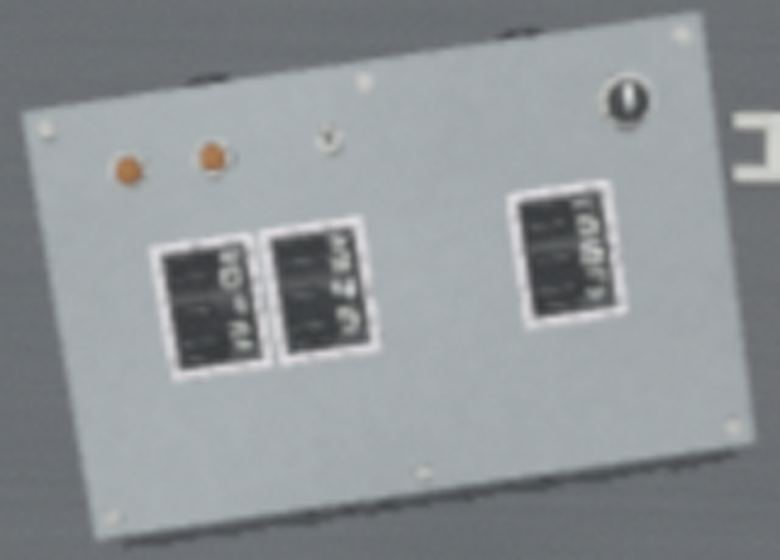

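```bash
cat >> h.py <<'E'
YAW=np.radians(9.2);C=np.array([.594,.038,0])
RP=(Ro.from_euler("z",YAW)*Ro.from_euler("y",-np.radians(15))).as_matrix()  # panel axes in world
WY=dict(tens=.095,units=.043,hold=-.075)
def axle(w,C=C): 
    b=Ro.from_euler("z",YAW).as_matrix()
    return C+b@[0,WY[w],.095]-.014*RP[:,2]
def unroll(n,img,w,C=C):
    th=np.radians(np.linspace(75,-75,240))  # + = up slope
    y=np.linspace(.012,-.034,110)
    T,Y=np.meshgrid(th,y,indexing="ij");r=.0235
    X=axle(w,C)+np.stack([r*np.sin(T),Y,r*np.cos(T)],-1).reshape(-1,3)@RP.T
    uv=proj(n,X).reshape(*T.shape,2).astype(np.float32)
    o=cv2.remap(img,uv[...,0],uv[...,1],cv2.INTER_CUBIC);cv2.line(o,(0,120),(6,120),(0,0,255),1);cv2.line(o,(104,120),(109,120),(0,0,255),1);return o
def sheet(fn,C1=np.array([.5955,.0366,0]),C2=np.array([.592,.0395,0])):
    rows=[]
    for n,c in(("top",C1),("side",C2)):
        ims=[camera(n)[0] for _ in range(4)];im=np.mean(ims,0).astype(np.float32)
        rows.append(np.hstack([unroll(n,im,w,c) for w in WY]))
    cv2.imwrite(fn,cv2.resize(np.clip(np.hstack(rows)*1.5,0,255),(790,290)) if 0 else cv2.resize(np.clip(np.hstack(rows)*1.4,0,255).astype(np.uint8),(792,480)))
E
python3 -c "
from h import *
sheet('pics/s1.png')
for w in WY: print(w,axle(w))"
```

```text
tens [0.58238814 0.13235727 0.08147704]
units [0.59070196 0.08102618 0.08147704]
hold [ 0.60956794 -0.0354559   0.08147704]
```

View pics/s1.png

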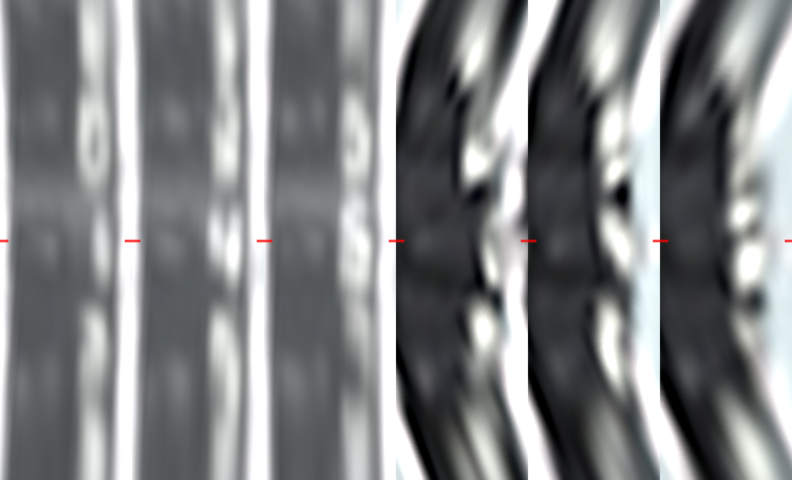

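The unrolled wheel surfaces (left half, top camera) show tens 0/1/2 with 1 at the centre, and units 3/4/5 with 4 at the centre. Ridge highlights sit on the red mark, so both wheels are in their clicks and each needs two steps up. Next I'll move over the bare panel below the wheels, tool square to the panel, and check the height and ridge position by light touch.

```bash
cat >> h.py <<'E'
ROT=np.c_[RP[:,0],-RP[:,1],-RP[:,2]]
q=Ro.from_matrix(ROT).as_quat();Q=[q[3],q[0],q[1],q[2]]
L=env.nose_length
def tcp(w,x,z,y=0): return axle(w)+RP@np.array([x,y,z+L])   # tip at panel coords (m) rel. to axle
def tip(w): return RP.T@(np.array(env.get_state()["tcp_pos"])-axle(w))-[0,0,L]
def F(): return RP.T@np.array(env.get_state()["force"])
E
python3 - <<'E'
from h import *
np.set_printoptions(precision=4,suppress=True)
print(L,tcp("tens",-.05,.09))
env.grip(0.0,20)
env.reach(tcp("tens",-.05,.10),Q);print(tip("tens")*1e3,F(),env.get_state()["time"],env.get_state()["qpos"])
env.movel(tcp("tens",-.05,.03),.1,stop_force=5);print(tip("tens")*1e3,F())
env.dwell(.3);print(tip("tens")*1e3,F())
for i,n in enumerate(("top","side")):
    p,d=camera(n);cv2.imwrite(f"pics/{n}1.png",p);np.save(f"{n}1.npy",d)
    print(proj(n,[axle("tens"),tcp("tens",-.05,.03)-RP[:,2]*L]))
s=cv2.imread("pics/side1.png")[140:290,180:380];cv2.imwrite("pics/s2.png",cv2.resize(s,(800,600),interpolation=cv2.INTER_CUBIC))
E
```

```text
0.0726 [0.4932 0.1179 0.2256]
[-49.7506  -0.6921  99.9434] [ 0.0677 -0.033  -0.2355] 3.9417 [ 0.2098  0.2582 -0.6717  2.1375  0.4219  0.5839 -2.1655]
[-49.7202   0.1082  30.298 ] [ 0.6634 -0.744   0.4238]
[-49.7448  -0.0642  30.3961] [-0.0213 -0.3512  0.3565]
[[229.0285 212.4232]
 [231.1504 235.6246]]
[[258.5677 234.3895]
 [281.4105 232.153 ]]
```

View pics/s2.png

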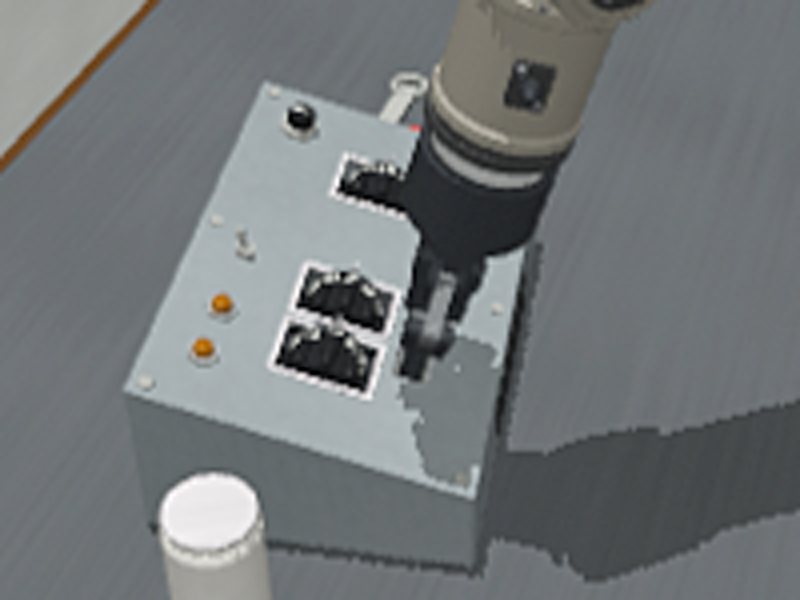

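The gripper stands square above the bare panel in front of the tens wheel. Its tip is at about (283,233) in the side picture, against a predicted (281,232). Now the light touches.

```bash
python3 - <<'E'
from h import *
np.set_printoptions(precision=2,suppress=True)
w="tens"
print(env.movel(tcp(w,-.05,.008),.015,stop_force=4),tip(w)*1e3,F())
z0=tip(w)[2]   # panel at 14 mm
b=z0-.014
env.movel(tcp(w,-.05,.018+b+.001),.02);print(tip(w)*1e3,F())
print(env.movel(tcp(w,-.018,.019+b),.015,stop_force=4),tip(w)*1e3,F())
print("b",b*1e3,env.get_state()["time"])
E
```

```text
True [-50.03   0.01  14.21] [-0.44 -1.23  8.15]
[-49.97  -0.07  19.26] [-0.34 -0.85 -0.43]
True [-30.53  -0.12  18.75] [-0.99  0.04 -1.  ]
b 0.21414729618053457 7.95
```

Both touches match the model: panel at 14.2 mm (expected 14.0) and ridge contact at x −30.5 (expected −30.3). Now one click on tens.

```bash
cat >> h.py <<'E'
def click(w,y=0,end=-12):
    for a in list(range(-38,end,4))+[end]:
        r=np.radians(a);s=env.movel(tcp(w,.026*np.sin(r)-.015,.026*np.cos(r)-.0025 if a>-37 else .019,y),.025,stop_force=28)
        print(a,s,(tip(w)*1e3).round(1),F().round(1))
        if s: break
    t=tip(w);env.movel(tcp(w,t[0],.045,y),.08)
    env.movel(tcp(w,-.045,.045,y),.1)
E
python3 - <<'E'
from h import *
click("tens");print(F(),env.get_state()["time"])
sheet("pics/s3.png")
E
```

```text
-38 False [-31.1  -0.   19. ] [ 0.   0.1 -1. ]
-34 False [-30.1  -0.1  18.9] [-1.8 -0.4  0.6]
-30 False [-28.9  -0.1  19.8] [-4.1  0.5  0.6]
-26 False [-27.1  -0.1  20.9] [-5.9  0.2  3.9]
-22 False [-25.2  -0.1  21.9] [-5.7  0.3  7.1]
-18 False [-22.9   0.   22.9] [-4.7 -1.7 10.9]
-14 False [-20.    0.1  23.5] [-3.7 -0.5  8.4]
-12 False [-19.6   0.1  23.7] [-4.2 -1.1 10.1]
[1.58450888 0.11508896 0.67359625] 10.775
```

View pics/s3.png

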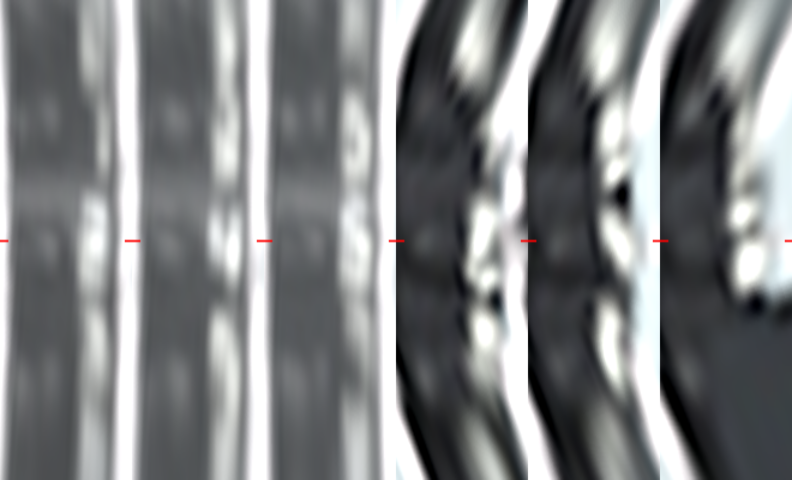

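The tens wheel moved exactly one step: 1 is now above, 2 is at the mark and 3 is below. Peak force was about 12 N, and units and hold haven't changed. I'll do one more on tens and two on units.

```bash
python3 - <<'E' | grep -E "^-1|T"
from h import *
def pos(w):
    env.movel(tcp(w,-.045,.045),.1);env.movel(tcp(w,-.045,.019),.06)
pos("tens");click("tens")
for _ in range(2): pos("units");click("units")
env.movel(tcp("units",-.08,.12),.12)
print("T",env.get_state()["time"]);sheet("pics/s4.png")
E
```

```text
-18 False [-23.1   0.   22.8] [-5.4 -0.2 10.4]
-14 False [-20.2   0.2  23.5] [-2.7 -0.1  8.7]
-12 False [-19.8   0.2  23.7] [-3.4 -0.1  9.7]
-18 False [-23.   -0.   22.9] [-6.2  0.4 11.7]
-14 False [-20.    0.1  23.6] [-2.2 -0.4  8.6]
-12 False [-19.5   0.1  23.8] [-4.2 -0.2 10.3]
-18 False [-23.   -0.   22.9] [-5.1 -1.  10.1]
-14 False [-20.    0.1  23.6] [-2.6 -1.3  7.7]
-12 False [-19.5   0.1  23.8] [-3.9  0.2 10.6]
T 24.8
```

View pics/s4.png

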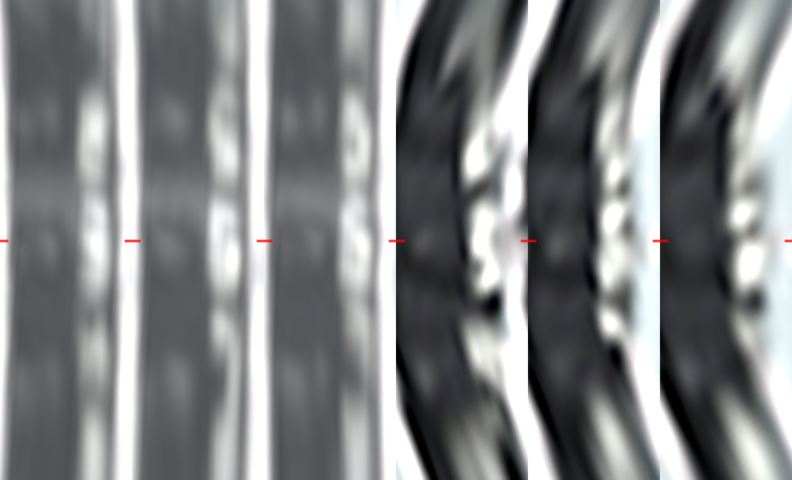

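Tens now reads 2/3/4 with 3 at the mark, and units reads 5/6/7 with 6 at the mark. Both rest in their clicks, hold is unchanged, and the tool is clear of the box.

```bash
python3 -c "
from h import *
print(F(),job.job_done())"
```

```text
the job is handed in; nothing more can be done
[-1.37915354  0.52409277  0.39574032] None
```

The weld time is set to 36 (tens 3, units 6, both in their clicks in the last picture), the hold-time wheel is unmoved, the spray can, magnet and wrench were not touched, and the job is handed in, though the hand-in call returned no verdict.

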